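# Open the latched pass-through gate in the bench splash screen

### The job

Open the pass-through gate in the bench splash screen: press its thumb pad firmly down on to its stop (about 5 to 10 N) to lift the latch bar out of the catch, and with the bar up push the gate away from you and swing it wide open, about square to the screen. Feel your way and be gentle: do not press or shove the gate or its latch hard (stay under about 15 N), do not fling it, and do not disturb the things on the bench. Then let go, with the gate standing open and the bar down again.

Things in the scene. Friction and masses are not known exactly. Their poses are not given: they have to be found in the camera images.
- gate (a joint): swing of the gate in rad: 0 closed, in line with the screen; grows as the gate swings away from the robot (clockwise seen from above) up to its stop at 1.6. The hinge is a little stiff (about 2 N pushed at the thumb pad, more if fast), so the gate stays where it is left. While latched it can turn only about 0.02
- panel: the gate leaf: clear pane in an aluminium frame. Origin on the hinge axis at bench height. Axes turn with the gate: +y along the leaf from the hinge to its free edge, +x the way it pushes open, z up. The leaf spans x -6 to +6, y 6 to 218, z 14 to 150 mm; its top rail z 128 to 150. The latch sits on its -x face, the face towards the robot when closed
- gate_hinge (a point): point on the gate's vertical hinge axis, 150 mm above the bench; the hinge is at the gate's right end as seen from the robot
- latch (a joint): tilt of the gravity latch in rad: 0 bar level, positive bar raised and thumb pad down. Hangs free at -0.20. Pad fully down it meets a hard steel stop screw, set differently each time, somewhere from 0.24 to 0.33. In the catch it rests between about -0.03 and +0.03. The bar's weight resists the pad with about 2 N and lowers the bar again when the pad is let go
- latch_pivot (a point): pivot of the latch on the panel, axis along the panel's x; at x -20, y 175, z 125 mm in the panel's frame. The bar runs 90 mm from it past the free edge into the catch; the thumb pad lies 70 mm from it on the hinge side
- thumb_pad: flat steel thumb pad on the latch, 44 mm (panel x) by 36 mm (y) by 6 mm. Axes as the panel's, tilted with the latch; origin on the bar's line, 13 mm below the pad's top face. The pad reaches from 5 mm to 49 mm in front of the rail's face and is 105 mm from the hinge axis; from rest to its stop it goes down 15 to 25 mm. The rail's top edge stands about 12 mm above the pad at rest
- pad_top (a point): centre of the thumb pad's top face, 136 to 140 mm above the bench at rest, 115 to 122 mm when fully down; 27 mm in front of the rail's face
- bar_under (a point): underside of the latch bar where it crosses the inner edge of the catch, 62 mm from the pivot. The bar is 8 mm thick (panel x) and 12 mm tall
- keeper: the catch: an upward-open steel fork on a stem beside the gate's free edge. Slot 14 mm wide (x), 16 mm long (y), cheeks 12 mm tall. Origin at the middle of the slot's floor, axes as the closed panel's. Clamped at a different height each time, floor 117.5 to 120.5 mm above the bench. The gate can swing once the bar is over the far cheek: latch tilt about 0.17 (catch low) to 0.22 (catch high)
- screen: the fixed splash screen, 600 mm wide, 150 mm tall; origin on the bench between the gate posts, y along it to the robot's left, x away from the robot
- tube_rack: bystander: orange tube rack with capped tubes, 60 x 130 x 65 mm; origin under its centre
- beaker: bystander: glass beaker, 68 mm wide, 85 mm tall; origin under its centre
- timer: bystander: flat white bench timer, 55 x 65 x 20 mm; origin under its centre
- tip_box: bystander: pipette tip box, 85 x 120 x 66 mm; origin under its centre
- reagent: bystander: reagent bottle, 64 mm wide, 130 mm tall; origin under its centre
- dishes: bystander: stack of petri dishes, 86 mm wide, 43 mm tall; origin under its centre
- tube50: bystander: capped 50 ml tube standing on its flat foot, 35 mm wide, 104 mm tall; origin under its centre

How it is judged:
By the outcome, as a careful person would: the job done as asked, in the order asked, and still so for the second after the job is handed in, with the robot touching nothing.
It also fails if it takes over 61 s, if anything falls off the work surface, if the arm or the gripper's body presses on something with over 40 N, if the wrist force passes 120 N, or if a joint passes its speed limit or range.

### The arm

A 6-joint arm with a two-finger parallel gripper is mounted at the origin on the work surface. World frame = base frame: x ahead of the robot, y to its left, z up, the work surface at z = 0. Lengths are in m, angles in rad, forces in N, time in s.
With the tool pointing down it reaches from about 0.35 to 0.775 m from the base axis. Payload 5.5 kg.
Tool frame: the origin (TCP) lies at the very end of the fingers, on their centre line; the grasp point (between the pads) lies 19 mm behind it; z points along the fingers, x is the direction in which the jaws open and shut, and the axes are right-handed (so a half turn about z gives the same grasp; the last joint's range is limited). The gripper opens to 85 mm and grips with 20 to 120 N. Pads are 22 mm wide; open, the fingers measure 114 mm over their backs; the gripper's body (76 mm by 85 mm) begins 54 mm behind the grasp point. The pads swing forward as they close: fully open they stand 13 mm farther back than shut.
Start: joints at [1.207, 0.313, 0.046, 1.304, 0, 1.431], TCP at [0.128, 0.561, 0.231] pointing down, gripper open.
Joint ranges: [-2.76, 2.76], [-0.86, 1.69], [-1.03, 1.26], [-2.2, 2.34], [-1.47, 1.5], [-3.14, 3.14]. Speed limits (rad/s): [2.57, 2.57, 3.14, 3.14, 3.14, 3.14].

### API

Orientations are given as a unit quaternion [w, x, y, z].
In Python, from workcell import monitor, eyes, ticket gives the robot as it stands.
- The arm moves only by the tool send_rows, never from a script. Its argument "targets" is a list of rows, each a list of 5 numbers: the shift along the world's x, y, z in m, then the turn about the world's z in degrees, then the closure in counts, from 0 (fully open) to 255 (shut). A call has 1 to 12 rows; each row shifts and turns the commanded pose from where the row before left it; what a row does not reach is not made up. A row lasts 1/10 s, in which the tool goes at most 50 mm and 8.59 degrees, less where a joint would pass 70% of its speed; a pose out of reach is approached as far as the arm can. A call is refused whole if a number of a shift passes 0.05 or a number of a turn 8.59, either way. A call with a gripper value outside its range is refused whole. The fingers move at their own pace and stop on an object; "newtons" is the grip in N (left out, the last holds). Time passes only in rows, so rows that do not move let the fingers close. It gives the time, the measured TCP pose, the force and the opening at its end, in the units of the state.
- monitor.get_state(): the state, without advancing time (a new reading comes with each control period).
- eyes.read_camera(name): name is "scene" or "top" or "wrist"; returns a dict with "img" (384x512x3 uint8, red, green, blue), "z_map" (384x512 float32, m along the optical axis (not along the pixel's ray), 0 where there is no reading), "camera_matrix" (3x3 intrinsics, pixels), "k1" (the pictures are not rectified: a ray, as slopes to the right and down, at radius r is drawn at 1 + k1 r^2 times it, then the intrinsics apply), "pose" (4x4, takes a point from camera to world coordinates); the wrist camera has in their place "T_tool_cam" (4x4, takes a point from camera to tool coordinates, whose origin is the TCP and whose axes are the tool frame's). Camera axes: x right, y down, z forward; pixel columns grow to the right and rows downward; lengths in m; the calibration is good to about 2 mm. A picture is of the moment at which its call begins: read the wrist's pose just before it.
- ticket.hand_in(): hands the job in, once; it reports no verdict.
Trained networks look in the newest picture that a camera, given by its name, has taken for a name from the list of things; names that differ only in an ending like _2 or _b are one class to them, and where a whole thing is asked for, a point or a joint stands for the part that bears it (a point fixed in the world has none). Each returns a list of dicts, best first, with "conf" (0 to 1); they miss things now and then, are a little off and sometimes report something else, mostly with a low value. They report only what shows in the picture. A call takes as long as a camera call.
- eyes.spot_in(name, camera): "xyz" ([x, y, z] in m, in world coordinates, good to about 4 mm: the middle of the surface that is visible of it).
- eyes.tip_of(name, camera): "xyz" ([x, y, z] in m, in world coordinates, good to about 4 mm: a listed point, or the origin of a listed thing).
The state is a dict: "clock": time; "joint_pos": joint angles; "qvel": joint speeds; "tau": joint torques, N m; "tcp_pos": TCP position; "orientation": TCP orientation; "wrist_force": force on the tool from outside, world axes, zero at the start; "ft_torque": the same for the moment, N m; "finger_gap": finger opening in m.
Only numpy, scipy, OpenCV 4.12 (cv2) and the standard library are available. Lean on these libraries where they do the work, as an engineer would, in place of code of your own. Each camera call takes 0.05 s, during which the arm holds its last target.

## Working session

There is one attempt and no reset: what is moved stays moved. The work goes in short steps, Python scripts to look and compute and a tool call to move; the robot and the scene stay as the last step left them, time stands still between calls to the robot, and variables do not carry over. Pictures are saved under pics/ and viewed, and the job is handed in when it is done.

Besides the shell and the picture viewer there is one more tool, called after "Call:" by a JSON object that holds its "fn" and its "kwargs", one argument or row to a line. send_rows: Moves the arm, as the interface text tells. Its arguments: {"type":"object","properties":{"targets":{"type":"array"},"newtons":{"type":"number"}},"required":["targets"]}

```bash
mkdir -p pics; cat > h.py <<'E'
import numpy as np, cv2
from workcell import monitor, eyes, ticket
def save(cam,name):
    d=eyes.read_camera(cam); cv2.imwrite('pics/'+name,d['img'][:,:,::-1]); return d
def st():
    s=monitor.get_state(); print({k:np.round(s[k],4).tolist() for k in ['clock','tcp_pos','orientation','wrist_force','finger_gap','joint_pos']}); return s
E
python3 - <<'E'
from h import *
s=st()
for c in ['scene','top']:
    save(c,c+'0.png')
    for n in ['gate_hinge','latch_pivot','pad_top','keeper','panel','thumb_pad','bar_under','screen','tube_rack','beaker','timer','tip_box','reagent','dishes','tube50']:
        r=eyes.tip_of(n,c)
        print(c,n,[(np.round(q['xyz'],3).tolist(),round(q['conf'],2)) for q in r[:2]])
st()
E
```

```text
{'clock': 0.0, 'tcp_pos': [0.1274, 0.5602, 0.2304], 'orientation': [0.0005, 0.7816, 0.6237, -0.0008], 'wrist_force': [0.3616, 0.2995, 1.1455], 'finger_gap': 0.0857, 'joint_pos': [1.2074, 0.314, 0.045, 1.3036, -0.0, 1.4312]}
scene gate_hinge [([0.53, -0.101, 0.15], 0.66), ([0.327, 0.048, 0.002], 0.25)]
scene latch_pivot [([0.469, 0.059, 0.124], 0.87), ([0.417, -0.189, 0.001], 0.41)]
scene pad_top [([0.469, -0.01, 0.138], 0.47)]
scene keeper [([0.449, 0.13, 0.118], 0.6), ([0.453, 0.121, 0.115], 0.44)]
scene panel [([0.527, -0.106, -0.003], 0.71), ([0.554, 0.282, 0.001], 0.22)]
scene thumb_pad [([0.471, -0.012, 0.141], 0.72)]
scene bar_under [([0.456, 0.122, 0.115], 0.65), ([0.718, -0.153, 0.003], 0.49)]
scene screen [([0.5, 0.011, -0.002], 0.56)]
scene tube_rack [([0.416, -0.189, -0.0], 0.83)]
scene beaker [([0.375, 0.174, 0.005], 0.73), ([0.327, 0.05, 0.0], 0.16)]
scene timer [([0.326, 0.049, 0.004], 0.64)]
scene tip_box [([0.556, 0.283, -0.001], 0.9)]
scene reagent [([0.632, -0.199, 0.002], 0.91), ([0.525, -0.108, -0.003], 0.67)]
scene dishes []
scene tube50 [([0.721, -0.148, 0.0], 0
[... 313 characters left out ...]
0], 0.74), ([0.452, 0.122, 0.112], 0.66)]
top screen [([0.5, 0.012, 0.0], 0.55)]
top tube_rack [([0.411, -0.185, 0.002], 0.67)]
top beaker [([0.373, 0.18, 0.001], 0.6)]
top timer [([0.326, 0.048, 0.0], 0.6)]
top tip_box [([0.55, 0.285, -0.0], 0.67), ([0.63, -0.202, -0.001], 0.19)]
top reagent [([0.416, -0.188, 0.005], 0.69), ([0.63, -0.203, -0.001], 0.68)]
top dishes [([0.394, -0.036, 0.001], 0.62), ([0.455, 0.126, 0.116], 0.17)]
top tube50 [([0.72, -0.152, 0.002], 0.88)]
{'clock': 1.6, 'tcp_pos': [0.1276, 0.5607, 0.2313], 'orientation': [-0.0, 0.7816, 0.6237, 0.0001], 'wrist_force': [-0.4158, -0.107, -0.3254], 'finger_gap': 0.0855, 'joint_pos': [1.2074, 0.3132, 0.0461, 1.3036, 0.0, 1.4312]}
```

View pics/scene0.png

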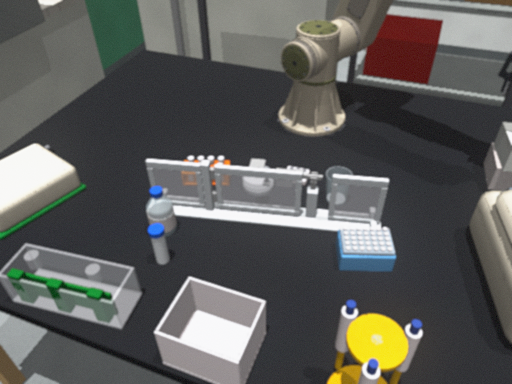

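View pics/top0.png

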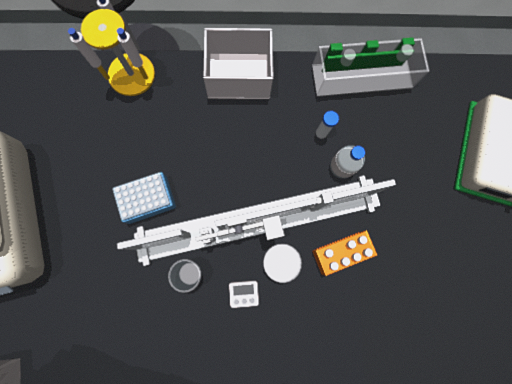

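The scene view is taken from the far side. It shows the closed gate at about pixels (220–305, 170–215) with the latch at its free end. The top view shows the screen line tilted, with the thumb pad at about (273,228), the catch at about (207,232) and the hinge at about (327,197). Next I'll fit the gate frame.

```bash
cat > fit.py <<'E'
import numpy as np
from scipy.optimize import least_squares
obs=[((0,0),(.530,-.101)),((0,0),(.525,-.104)),((0,0),(.527,-.106)),((0,0),(.525,-.109)),
((-20,175),(.469,.059)),((-20,175),(.469,.060)),((-33,105),(.469,-.010)),((-33,105),(.472,-.011)),((-33,105),(.471,-.012)),
((-20,245),(.449,.130)),((-20,245),(.450,.125)),((-20,237),(.456,.122)),((-20,237),(.452,.122))]
L=np.array([o[0] for o in obs])/1e3; W=np.array([o[1] for o in obs])
def R(t): return np.array([[np.cos(t),-np.sin(t)],[np.sin(t),np.cos(t)]])
f=lambda p:((R(p[2])@L.T).T+p[:2]-W).ravel()
r=least_squares(f,[.527,-.105,.25],loss='soft_l1',f_scale=.003)
H=r.x[:2];T=r.x[2]
if __name__=='__main__':
    print(H,T,np.degrees(T)); print(np.round(f(r.x).reshape(-1,2)*1e3,1))
E
python3 fit.py
python3 - <<'E'
from h import *
from fit import H,T,R
d=save('top','top1.png'); z=d['z_map'];K=d['camera_matrix'];k1=d['k1'];P=d['pose']
v,u=np.mgrid[:384,:512]
xd=np.stack([(u-K[0,2])/K[0,0],(v-K[1,2])/K[1,1]],-1)
x=xd.copy()
for _ in range(10): x=xd/(1+k1*(x**2).sum(-1,keepdims=True))
p=np.stack([x[...,0]*z,x[...,1]*z,z,np.ones_like(z)],-1)@P.T
p=p[...,:3]; ok=z>0
l=(p[...,:2]-H)@R(T)
# rail top points
for y0,y1 in [(10,60),(60,90),(120,160),(180,215),(-150,-30),(290,380)]:
    m=ok&(l[...,1]>y0/1e3)&(l[...,1]<y1/1e3)&(abs(l[...,0])<.025)&(p[...,2]>.142)&(p[...,2]<.16)
    print(y0,m.sum(),np.round(np.percentile(l[m][:,0],[5,50,95])*1e3,1),np.round(np.median(p[m][:,2]),4))
m=ok&(abs(l[...,1]-.105)<.025)&(l[...,0]<-.008)&(l[...,0]>-.07)&(p[...,2]>.1)
print('pad',m.sum(),np.round(np.percentile(l[m],[3,50,97],axis=0)*1e3,1).tolist(),np.round(np.percentile(p[m][:,2],[5,50,95]),4))
b=d['img'][150:300,90:410];cv2.imwrite('pics/top1c.png',cv2.resize(b[:,:,::-1],None,fx=2.4,fy=2.4,interpolation=cv2.INTER_CUBIC))
E
```

```text
[ 0.52691639 -0.10538715] 0.23139319584788548 13.257853530127923
[[-3.1 -4.4]
 [ 1.9 -1.4]
 [-0.1  0.6]
 [ 1.9  3.6]
 [-1.7  1.4]
 [-1.7  0.4]
 [ 1.7 -0.8]
 [-1.3  0.2]
 [-0.3  1.2]
 [ 2.3 -1.5]
 [ 1.3  3.5]
 [-2.9 -1.3]
 [ 1.1 -1.3]]
10 143 [-5.3 -0.1  5.5] 0.1487
60 88 [-5.1  0.4  5.9] 0.1487
120 127 [-4.9  0.8  6.7] 0.1489
180 128 [-7.9  0.5  7.2] 0.1488
-150 335 [-6.8 -1.5  4.2] 0.1488
290 290 [-2.5  2.9  8.6] 0.1487
pad 393 [[-52.4, 88.9], [-31.3, 106.5], [-11.6, 124.1]] [0.1349 0.1377 0.1397]
```

View pics/top1c.png

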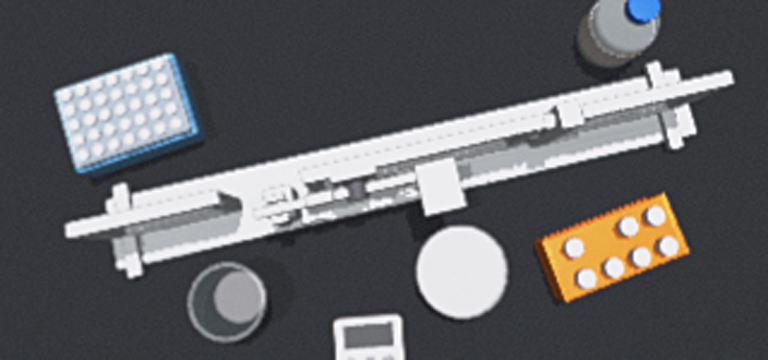

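Call:
{"fn": "send_rows", "kwargs": {
  "targets": [
    [0.025,-0.04,0,-8,255],
    [0.025,-0.04,0,-8,255],
    [0.025,-0.04,0,-8,255],
    [0.025,-0.04,0,-8,255],
    [0.025,-0.04,0,-8,255],
    [0.025,-0.04,0,-8,255],
    [0.025,-0.04,0,-8,255],
    [0.025,-0.04,0,-8,255],
    [0.025,-0.04,0,-0.5,255],
    [0.025,-0.04,0,0,255],
    [0.025,-0.04,0,0,255],
    [0.025,-0.04,0,0,255]
  ],
  "newtons": 40
}}

```text
clock: 2.85
tcp_pos: [0.4284, 0.0788, 0.2317]
orientation: [-0.0, 0.994, 0.11, 0.001]
wrist_force: [1.0, 0.8, -0.2]
finger_gap: 0.0003
```

Call:
{"fn": "send_rows", "kwargs": {
  "targets": [
    [0.02,-0.04,0,0,255],
    [0.02,-0.04,0,0,255],
    [0.007,-0.011,0,0,255],
    [0,0,-0.02,0,255],
    [0,0,0,0,255],
    [0,0,0,0,255]
  ]
}}

```text
clock: 3.45
tcp_pos: [0.4739, -0.0097, 0.2112]
orientation: [-0.0, 0.994, 0.111, -0.001]
wrist_force: [0.2, 0.1, 0.6]
finger_gap: -0.0004
```

```bash
python3 - <<'E'
from h import *
s=st()
from scipy.spatial.transform import Rotation as Ro
q=s['orientation'];M=Ro.from_quat([q[1],q[2],q[3],q[0]]).as_matrix();print(M.round(3))
d=save('wrist','w1.png');print(np.array(d['T_tool_cam']).round(3))
save('top','top2.png');print(eyes.tip_of('pad_top','top')[:1],eyes.tip_of('pad_top','wrist')[:2])
E
```

```text
{'clock': 3.45, 'tcp_pos': [0.4739, -0.0097, 0.2112], 'orientation': [-0.0003, 0.9939, 0.1107, -0.0007], 'wrist_force': [0.1722, 0.146, 0.6246], 'finger_gap': -0.0004, 'joint_pos': [-0.1903, 0.1272, -0.2412, 1.2039, 0.0002, 1.1587]}
[[ 0.976  0.22  -0.001]
 [ 0.22  -0.976  0.   ]
 [-0.001 -0.001 -1.   ]]
[[ 1.    -0.     0.001  0.   ]
 [ 0.     0.953  0.303 -0.079]
 [-0.001 -0.303  0.953 -0.143]
 [ 0.     0.     0.     1.   ]]
[] [{'xyz': [0.4697, -0.0078, 0.1395], 'conf': 0.55}, {'xyz': [0.633, -0.2011, -0.0041], 'conf': 0.25}]
```

View pics/w1.png

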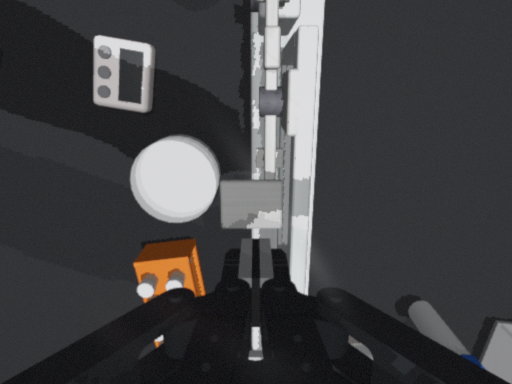

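The wrist view shows the closed fingers at about (256,258), in line with the pad at (252,203). The rail sits just to the right of both. I'm descending now.

Call:
{"fn": "send_rows", "kwargs": {
  "targets": [
    [0,0,-0.03,0,255],
    [0,0,-0.03,0,255],
    [0,0,-0.005,0,255],
    [0,0,-0.003,0,255],
    [0,0,0,0,255]
  ]
}}

```text
clock: 4.15
tcp_pos: [0.4752, -0.0102, 0.1443]
orientation: [0.0, 0.994, 0.111, 0.001]
wrist_force: [0.2, -0.1, 0.2]
finger_gap: 0.0003
```

Call:
{"fn": "send_rows", "kwargs": {
  "targets": [
    [0,0,-0.003,0,255],
    [0,0,-0.003,0,255],
    [0,0,-0.003,0,255],
    [0,0,0,0,255]
  ]
}}

```text
clock: 4.55
tcp_pos: [0.4752, -0.0105, 0.1345]
orientation: [0.0, 0.994, 0.11, 0.001]
wrist_force: [1.0, -1.0, 1.2]
finger_gap: 0.0001
```

Call:
{"fn": "send_rows", "kwargs": {
  "targets": [
    [0,0,-0.003,0,255],
    [0,0,-0.003,0,255],
    [0,0,0,0,255]
  ]
}}

```text
clock: 4.85
tcp_pos: [0.4745, -0.0103, 0.1279]
orientation: [-0.0, 0.994, 0.11, -0.0]
wrist_force: [0.6, -0.6, 1.6]
finger_gap: -0.0
```

Call:
{"fn": "send_rows", "kwargs": {
  "targets": [
    [0,0,-0.002,0,255],
    [0,0,0,0,255]
  ]
}}

```text
clock: 5.05
tcp_pos: [0.4745, -0.0103, 0.126]
orientation: [-0.0, 0.994, 0.11, -0.0]
wrist_force: [0.8, -0.6, 2.6]
finger_gap: -0.0004
```

Call:
{"fn": "send_rows", "kwargs": {
  "targets": [
    [0,0,-0.001,0,255],
    [0,0,0,0,255]
  ]
}}

```text
clock: 5.25
tcp_pos: [0.4745, -0.0103, 0.1252]
orientation: [-0.0, 0.994, 0.11, -0.0]
wrist_force: [0.8, -1.5, 1.8]
finger_gap: -0.0002
```

Call:
{"fn": "send_rows", "kwargs": {
  "targets": [
    [0,0,-0.001,0,255],
    [0,0,0,0,255]
  ]
}}

```text
clock: 5.45
tcp_pos: [0.4746, -0.0103, 0.1242]
orientation: [-0.0, 0.994, 0.11, -0.0]
wrist_force: [0.6, -2.2, 1.6]
finger_gap: -0.0002
```

Call:
{"fn": "send_rows", "kwargs": {
  "targets": [
    [0,0,-0.001,0,255],
    [0,0,0,0,255]
  ]
}}

```text
clock: 5.65
tcp_pos: [0.4745, -0.0102, 0.1232]
orientation: [-0.0, 0.994, 0.11, -0.0]
wrist_force: [0.5, -1.7, 1.1]
finger_gap: -0.0001
```

Call:
{"fn": "send_rows", "kwargs": {
  "targets": [
    [0,0,-0.001,0,255],
    [0,0,0,0,255]
  ]
}}

```text
clock: 5.85
tcp_pos: [0.4746, -0.0103, 0.1224]
orientation: [-0.0, 0.994, 0.11, 0.0]
wrist_force: [-0.6, -1.8, 3.8]
finger_gap: -0.0
```

Call:
{"fn": "send_rows", "kwargs": {
  "targets": [
    [0,0,-0.0005,0,255],
    [0,0,0,0,255]
  ]
}}

```text
clock: 6.05
tcp_pos: [0.4747, -0.0103, 0.1222]
orientation: [-0.0, 0.994, 0.11, 0.0]
wrist_force: [-1.7, -0.8, 5.3]
finger_gap: 0.0003
```

```bash
python3 - <<'E'
from h import *
st(); save('wrist','w2.png'); print(eyes.tip_of('bar_under','top')[:1]); st()
E
```

```text
{'clock': 6.05, 'tcp_pos': [0.4747, -0.0103, 0.1222], 'orientation': [-0.0, 0.9939, 0.1104, 0.0002], 'wrist_force': [-1.7159, -0.7744, 5.2634], 'finger_gap': 0.0003, 'joint_pos': [-0.191, 0.1858, -0.3996, 0.985, 0.0002, 1.1585]}
[{'xyz': [0.4553, 0.1195, 0.1171], 'conf': 0.71}]
{'clock': 6.15, 'tcp_pos': [0.4747, -0.0102, 0.1222], 'orientation': [-0.0, 0.9939, 0.1104, 0.0002], 'wrist_force': [-0.7589, -0.4761, 5.5552], 'finger_gap': -0.0003, 'joint_pos': [-0.191, 0.1858, -0.3996, 0.9851, 0.0001, 1.1585]}
```

View pics/w2.png

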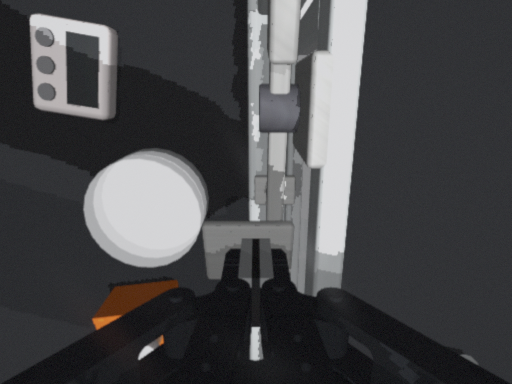

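Call:
{"fn": "send_rows", "kwargs": {
  "targets": [
    [0,0,-0.0005,0,255],
    [0,0,0,0,255],
    [0,0,0,0,255]
  ]
}}

```text
clock: 6.45
tcp_pos: [0.4749, -0.0102, 0.122]
orientation: [-0.0, 0.994, 0.11, 0.001]
wrist_force: [-0.9, -0.9, 6.9]
finger_gap: 0.0004
```

```bash
python3 - <<'E'
from h import *
d=save('top','top3.png'); print(eyes.tip_of('bar_under','top')[:1]); st()
b=d['img'][180:270,170:330];cv2.imwrite('pics/top3c.png',cv2.resize(b[:,:,::-1],None,fx=4,fy=4,interpolation=cv2.INTER_CUBIC))
E
```

```text
[{'xyz': [0.4517, 0.1189, 0.1304], 'conf': 0.51}]
{'clock': 6.55, 'tcp_pos': [0.4749, -0.0102, 0.122], 'orientation': [-0.0001, 0.9939, 0.1105, 0.0005], 'wrist_force': [-0.9056, 0.2519, 7.0933], 'finger_gap': -0.0002, 'joint_pos': [-0.1909, 0.1858, -0.4, 0.984, 0.0004, 1.1585]}
```

View pics/top3c.png

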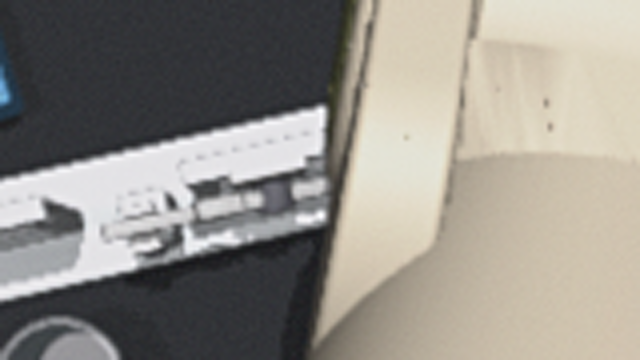

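The crop shows the bar at about (150,225) above the catch. The network now puts it about 16 mm higher than before, and the pad is on its stop at 7 N. Now I'm pushing along the panel's x axis.

Call:
{"fn": "send_rows", "kwargs": {
  "targets": [
    [0.002,0.0005,0,0,255],
    [0.002,0.0005,0,0,255],
    [0,0,0,0,255]
  ]
}}

```text
clock: 6.85
tcp_pos: [0.4788, -0.0085, 0.122]
orientation: [-0.001, 0.994, 0.111, 0.0]
wrist_force: [-0.8, 2.0, 8.4]
finger_gap: -0.0002
```

Call:
{"fn": "send_rows", "kwargs": {
  "targets": [
    [0.002,0.0005,0,0,255],
    [0.002,0.0005,0,0,255],
    [0,0,0,0,255]
  ]
}}

```text
clock: 7.15
tcp_pos: [0.4827, -0.0074, 0.1218]
orientation: [-0.001, 0.994, 0.111, 0.0]
wrist_force: [-0.7, 1.2, 7.8]
finger_gap: -0.0001
```

Call:
{"fn": "send_rows", "kwargs": {
  "targets": [
    [0.002,0.0005,0,0,255],
    [0.002,0.0005,0,0,255],
    [0,0,0,0,255]
  ]
}}

```text
clock: 7.45
tcp_pos: [0.4867, -0.0064, 0.1218]
orientation: [-0.001, 0.994, 0.111, 0.0]
wrist_force: [-1.7, 1.8, 6.5]
finger_gap: 0.0002
```

```bash
cat > path.py <<'E'
import numpy as np
H=np.array([.5269,-.1054]);T=np.radians(12.7)
def R(t): return np.array([[np.cos(t),-np.sin(t)],[np.sin(t),np.cos(t)]])
L=np.array([-.0205,.104])
P=lambda f:H+R(T-f)@L
if __name__=='__main__':
    p=np.array([.4867,-.0064]); 
    print('local now',R(T).T@(p-H))
    f=.03;q=P(f)
    for k in range(32):
        f2=f+.05; q2=P(f2); print(round(f2,2),np.round(q2,4),'d',np.round((q2-q)*1e3,1)); f,q=f2,q2
E
python3 path.py
```

```text
local now [-0.01745171  0.10541574]
0.08 [ 0.4919 -0.0053] d [5.  1.9]
0.13 [ 0.497  -0.0037] d [5.  1.6]
0.18 [ 0.5021 -0.0023] d [5.1 1.4]
0.23 [ 0.5073 -0.0012] d [5.2 1.1]
0.28 [ 5.125e-01 -4.000e-04] d [5.2 0.9]
0.33 [5.178e-01 2.000e-04] d [5.3 0.6]
0.38 [5.231e-01 5.000e-04] d [5.3 0.3]
0.43 [0.5284 0.0006] d [5.3 0.1]
0.48 [5.337e-01 4.000e-04] d [ 5.3 -0.2]
0.53 [ 5.389e-01 -1.000e-04] d [ 5.3 -0.5]
0.58 [ 0.5442 -0.0008] d [ 5.2 -0.7]
0.63 [ 0.5494 -0.0018] d [ 5.2 -1. ]
0.68 [ 0.5545 -0.0031] d [ 5.1 -1.3]
0.73 [ 0.5596 -0.0046] d [ 5.1 -1.5]
0.78 [ 0.5646 -0.0063] d [ 5.  -1.8]
0.83 [ 0.5695 -0.0083] d [ 4.9 -2. ]
0.88 [ 0.5743 -0.0106] d [ 4.8 -2.3]
0.93 [ 0.579  -0.0131] d [ 4.7 -2.5]
0.98 [ 0.5835 -0.0158] d [ 4.5 -2.7]
1.03 [ 0.5879 -0.0187] d [ 4.4 -2.9]
1.08 [ 0.5922 -0.0219] d [ 4.3 -3.2]
1.13 [ 0.5963 -0.0253] d [ 4.1 -3.4]
1.18 [ 0.6002 -0.0288] d [ 3.9 -3.6]
1.23 [ 0.6039 -0.0326] d [ 3.7 -3.8]
1.28 [ 0.6075 -0.0365] d [ 3.5 -3.9]
1.33 [ 0.6108 -0.0407] d [ 3.3 -4.1]
1.38 [ 0.614  -0.0449] d [ 3.1 -4.3]
1.43 [ 0.6169 -0.0494] d [ 2.9 -4.4]
1.48 [ 0.6196 -0.0539] d [ 2.7 -4.6]
1.53 [ 0.622  -0.0586] d [ 2.5 -4.7]
1.58 [ 0.6242 -0.0634] d [ 2.2 -4.8]
1.63 [ 0.6262 -0.0683] d [ 2.  -4.9]
```

Call:
{"fn": "send_rows", "kwargs": {
  "targets": [
    [0.003,0.001,0,-2,255],
    [0.003,0.001,0,-2,255],
    [0.003,0.001,0,-2,255],
    [0,0,0,0,255]
  ]
}}

```text
clock: 7.85
tcp_pos: [0.496, -0.0033, 0.1218]
orientation: [-0.001, 0.998, 0.058, 0.0]
wrist_force: [0.8, 2.5, 5.6]
finger_gap: 0.0003
```

```bash
python3 - <<'E'
from h import *
d=save('wrist','w3.png'); d=save('top','top4.png')
for n in ['panel','latch_pivot','bar_under','keeper']: print(n,[np.round(q['xyz'],3) for q in eyes.tip_of(n,'top')[:1]],[np.round(q['xyz'],3) for q in eyes.tip_of(n,'wrist')[:1]])
st()
E
```

```text
panel [array([0.375, 0.181, 0.002])] []
latch_pivot [array([0.501, 0.066, 0.126])] [array([0.501, 0.069, 0.125])]
bar_under [array([0.5  , 0.13 , 0.133])] []
keeper [array([0.455, 0.123, 0.119])] []
{'clock': 8.35, 'tcp_pos': [0.496, -0.0033, 0.1218], 'orientation': [-0.001, 0.9983, 0.0586, 0.0007], 'wrist_force': [-0.4553, 2.1127, 5.3896], 'finger_gap': -0.0001, 'joint_pos': [-0.1701, 0.224, -0.3514, 0.9944, 0.0023, 1.2835]}
```

View pics/w3.png

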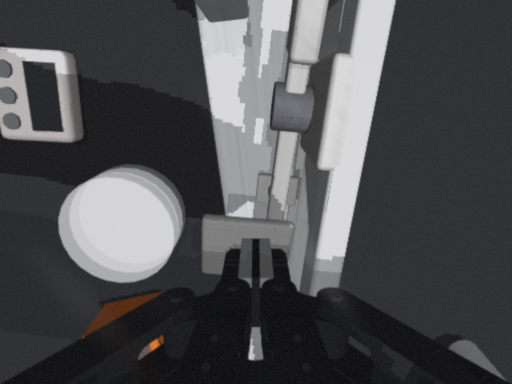

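The wrist view shows the bar swung clear to the far side of the catch, the pad at (248,245) still under the fingertips, and the gate at about 0.18 rad. I'll continue on the arc.

```bash
python3 - <<'E'
from path import *
p=np.array([.496,-.0033]); f=.185
L=R(T-f).T@(p-H); print(L)
P=lambda f:H+R(T-f)@L
q=P(f)
for k in range(23):
    f2=f+.06; q2=P(f2); print(k,round(f2,3),np.round(q2,4),'d',np.round((q2-q)*1e3,1)); f,q=f2,q2
E
```

```text
[-0.02713742  0.10316385]
0 0.245 [ 0.5022 -0.0016] d [6.2 1.7]
1 0.305 [ 5.084e-01 -3.000e-04] d [6.3 1.3]
2 0.365 [0.5148 0.0006] d [6.3 0.9]
3 0.425 [0.5212 0.0011] d [6.4 0.5]
4 0.485 [0.5276 0.0013] d [6.4 0.2]
5 0.545 [0.5339 0.001 ] d [ 6.4 -0.2]
6 0.605 [5.403e-01 4.000e-04] d [ 6.4 -0.6]
7 0.665 [ 0.5466 -0.0006] d [ 6.3 -1. ]
8 0.725 [ 0.5529 -0.0019] d [ 6.3 -1.4]
9 0.785 [ 0.559  -0.0037] d [ 6.2 -1.7]
10 0.845 [ 0.5651 -0.0058] d [ 6.  -2.1]
11 0.905 [ 0.571  -0.0083] d [ 5.9 -2.5]
12 0.965 [ 0.5767 -0.0111] d [ 5.7 -2.8]
13 1.025 [ 0.5823 -0.0142] d [ 5.6 -3.2]
14 1.085 [ 0.5877 -0.0177] d [ 5.4 -3.5]
15 1.145 [ 0.5928 -0.0215] d [ 5.1 -3.8]
16 1.205 [ 0.5977 -0.0256] d [ 4.9 -4.1]
17 1.265 [ 0.6024 -0.03  ] d [ 4.7 -4.4]
18 1.325 [ 0.6068 -0.0347] d [ 4.4 -4.7]
19 1.385 [ 0.6109 -0.0396] d [ 4.1 -4.9]
20 1.445 [ 0.6147 -0.0448] d [ 3.8 -5.2]
21 1.505 [ 0.6181 -0.0501] d [ 3.5 -5.4]
22 1.565 [ 0.6213 -0.0557] d [ 3.2 -5.6]
```

Call:
{"fn": "send_rows", "kwargs": {
  "targets": [
    [0.0062,0.0017,0,-5,255],
    [0.0063,0.0013,0,-5,255],
    [0.0063,0.0009,0,-5,255],
    [0.0064,0.0005,0,-3.4,255]
  ]
}}

```text
clock: 8.75
tcp_pos: [0.5207, 0.0008, 0.1217]
orientation: [-0.001, 0.995, -0.103, -0.0]
wrist_force: [-1.4, 0.8, 6.5]
finger_gap: 0.0002
```

Call:
{"fn": "send_rows", "kwargs": {
  "targets": [
    [0.0064,0.0002,0,-3.4,255],
    [0.0064,-0.0002,0,-3.4,255],
    [0.0064,-0.0006,0,-3.4,255],
    [0.0063,-0.001,0,-3.4,255]
  ]
}}

```text
clock: 9.15
tcp_pos: [0.5463, -0.0009, 0.1217]
orientation: [-0.0, 0.975, -0.22, -0.0]
wrist_force: [-2.5, 0.2, 7.3]
finger_gap: 0.0004
```

```bash
python3 - <<'E'
from h import *
d=save('wrist','w4.png'); d=save('top','top5.png')
for n in ['latch_pivot','bar_under']: print(n,[np.round(q['xyz'],3) for q in eyes.tip_of(n,'top')[:1]],[np.round(q['xyz'],3) for q in eyes.tip_of(n,'wrist')[:1]])
st()
E
```

```text
latch_pivot [array([0.588, 0.057, 0.126])] [array([0.582, 0.058, 0.121])]
bar_under [array([0.612, 0.114, 0.135])] [array([ 0.53 , -0.109, -0.002])]
{'clock': 9.45, 'tcp_pos': [0.547, -0.0012, 0.1218], 'orientation': [-0.0004, 0.9757, -0.2189, 0.0008], 'wrist_force': [1.6536, 0.9731, 4.8299], 'finger_gap': 0.0001, 'joint_pos': [-0.1495, 0.3154, -0.2265, 1.0272, 0.0008, 1.8627]}
```

View pics/w4.png

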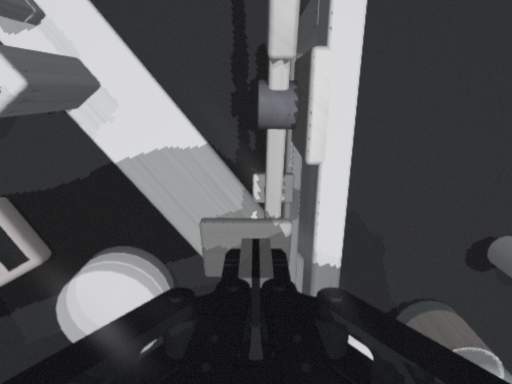

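The gate is at about 0.66 rad and parallel to the tool, with the fingers still on the pad. Continuing.

Call:
{"fn": "send_rows", "kwargs": {
  "targets": [
    [0.0063,-0.0014,0,-3.4,255],
    [0.0062,-0.0017,0,-3.4,255],
    [0.006,-0.0021,0,-3.4,255],
    [0.0059,-0.0025,0,-3.4,255],
    [0.0057,-0.0028,0,-3.4,255]
  ]
}}

```text
clock: 9.95
tcp_pos: [0.5759, -0.0114, 0.1216]
orientation: [-0.0, 0.932, -0.362, -0.001]
wrist_force: [-2.3, 1.9, 7.4]
finger_gap: 0.0004
```

Call:
{"fn": "send_rows", "kwargs": {
  "targets": [
    [0.0056,-0.0032,0,-3.4,255],
    [0.0054,-0.0035,0,-3.4,255],
    [0.0051,-0.0038,0,-3.4,255],
    [0.0049,-0.0041,0,-3.4,255],
    [0.0047,-0.0044,0,-3.4,255]
  ]
}}

```text
clock: 10.45
tcp_pos: [0.6018, -0.0303, 0.1217]
orientation: [-0.0, 0.869, -0.496, -0.0]
wrist_force: [-1.0, 1.3, 5.9]
finger_gap: 0.0003
```

```bash
python3 - <<'E'
from h import *
d=save('wrist','w5.png'); d=save('top','top6.png')
for n in ['latch_pivot','bar_under']: print(n,[np.round(q['xyz'],3) for q in eyes.tip_of(n,'top')[:1]],[np.round(q['xyz'],3) for q in eyes.tip_of(n,'wrist')[:1]])
st()
E
```

```text
latch_pivot [array([ 0.67 , -0.006,  0.126])] [array([ 0.666, -0.   ,  0.124])]
bar_under [array([0.723, 0.028, 0.133])] []
{'clock': 10.75, 'tcp_pos': [0.6026, -0.0312, 0.1218], 'orientation': [-0.0001, 0.869, -0.4948, 0.0007], 'wrist_force': [1.343, -0.5931, 4.9134], 'finger_gap': 0.0002, 'joint_pos': [-0.1847, 0.4177, -0.0748, 1.0769, -0.0002, 2.4213]}
```

View pics/w5.png

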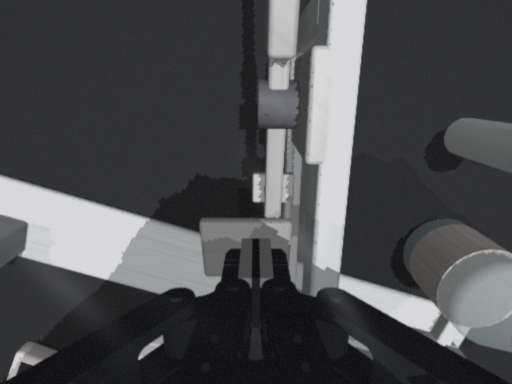

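Call:
{"fn": "send_rows", "kwargs": {
  "targets": [
    [0.0044,-0.0047,0,-3.4,255],
    [0.0041,-0.0049,0,-3.4,255],
    [0.0038,-0.0052,0,-3.4,255],
    [0.0035,-0.0054,0,-3.4,255],
    [0.0016,-0.0028,0,-1.7,255],
    [0,0,0,0,255]
  ]
}}

```text
clock: 11.35
tcp_pos: [0.6198, -0.0543, 0.1218]
orientation: [-0.0, 0.795, -0.606, 0.0]
wrist_force: [0.5, -0.2, 4.9]
finger_gap: 0.0006
```

```bash
python3 - <<'E'
from h import *
d=save('wrist','w6.png'); d=save('top','top7.png')
H=np.array([.5269,-.1054])
for n in ['latch_pivot','bar_under']:
  for c in ['top','wrist']:
    for q in eyes.tip_of(n,c)[:1]:
        v=np.array(q['xyz'])[:2]-H; off={'latch_pivot':175,'bar_under':237}[n]
        yaw=np.arctan2(-v[0],v[1])-np.arctan2(20,off); print(n,c,np.round(q['xyz'],3),'phi',np.radians(12.7)-yaw)
st()
E
```

```text
latch_pivot top [ 0.693 -0.046  0.124] phi 1.561351409891239
latch_pivot wrist [ 0.691 -0.046  0.123] phi 1.557327367140919
bar_under top [ 0.752 -0.032  0.134] phi 1.5618374929810148
{'clock': 11.65, 'tcp_pos': [0.6198, -0.0543, 0.1218], 'orientation': [-0.0001, 0.7954, -0.6061, 0.0006], 'wrist_force': [1.7129, -0.5643, 5.0167], 'finger_gap': -0.0003, 'joint_pos': [-0.2161, 0.4524, -0.0206, 1.0967, -0.0004, 2.657]}
```

View pics/w6.png

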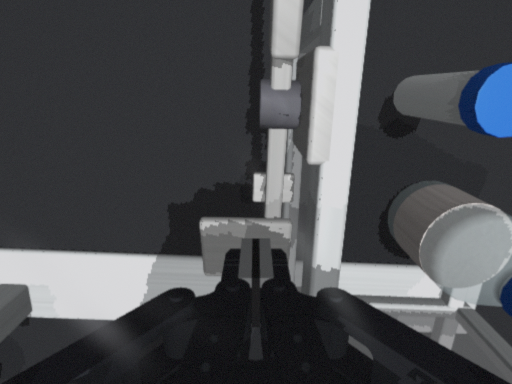

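The gate stands square to the screen, at about 1.55 rad. Lifting slowly lets the bar down.

Call:
{"fn": "send_rows", "kwargs": {
  "targets": [
    [0,0,0.003,0,255],
    [0,0,0.004,0,255],
    [0,0,0.004,0,255],
    [0,0,0.004,0,255],
    [0,0,0.004,0,255],
    [0,0,0.006,0,255],
    [0,0,0.01,0,255],
    [0,0,0.03,0,255],
    [0,0,0.04,0,255],
    [0,0,0.03,0,255],
    [0,0,0,0,255]
  ]
}}

```text
clock: 12.75
tcp_pos: [0.6215, -0.0544, 0.2622]
orientation: [-0.002, 0.795, -0.606, 0.004]
wrist_force: [0.8, 0.5, -0.1]
finger_gap: 0.0001
```

Call:
{"fn": "send_rows", "kwargs": {
  "targets": [
    [-0.02,0.04,0,0,255],
    [-0.03,0.04,0,0,255],
    [-0.03,0.04,0,0,255],
    [-0.03,0.04,0,0,255],
    [-0.03,0.04,0,0,255],
    [-0.03,0.04,0,0,255],
    [0,0,0,0,255],
    [0,0,0,0,255]
  ]
}}

```text
clock: 13.55
tcp_pos: [0.4487, 0.1868, 0.2564]
orientation: [0.0, 0.796, -0.605, 0.0]
wrist_force: [0.4, -0.0, -0.1]
finger_gap: 0.0002
```

```bash
python3 - <<'E'
from h import *
H=np.array([.5269,-.1054])
save('top','top8.png'); save('scene','scene8.png')
for n in ['latch_pivot','bar_under','pad_top']:
  for c in ['top','scene']:
    for q in eyes.tip_of(n,c)[:1]:
        v=np.array(q['xyz'])[:2]-H; off={'latch_pivot':(20,175),'bar_under':(20,237),'pad_top':(33,105)}[n]
        yaw=np.arctan2(-v[0],v[1])-np.arctan2(*off); print(n,c,np.round(q['xyz'],3),round(q['conf'],2),'phi',round(np.radians(12.7)-yaw,3))
for n in ['tube_rack','beaker','timer','tip_box','reagent','dishes','tube50']:
    print(n,[np.round(q['xyz'],3).tolist() for c in ['top','scene'] for q in eyes.tip_of(n,c)[:1]])
st()
E
```

```text
latch_pivot top [ 0.69  -0.047  0.127] 0.94 phi 1.562
latch_pivot scene [ 0.692 -0.046  0.123] 0.97 phi 1.563
bar_under top [ 0.746 -0.029  0.106] 0.66 phi 1.541
bar_under scene [ 0.749 -0.027  0.104] 0.64 phi 1.537
pad_top top [ 0.629 -0.047  0.151] 0.82 phi 1.575
pad_top scene [ 0.623 -0.047  0.152] 0.79 phi 1.553
tube_rack [[0.417, -0.188, 0.003], [0.749, -0.027, 0.104]]
beaker [[0.37, 0.18, 0.002], [0.372, 0.175, 0.003]]
timer [[0.323, 0.049, -0.001], [0.33, 0.05, 0.0]]
tip_box [[0.552, 0.28, -0.002], [0.553, 0.282, 0.001]]
reagent [[0.629, -0.199, -0.0], [0.63, -0.2, 0.001]]
dishes [[0.396, -0.037, 0.002], [0.395, -0.037, 0.001]]
tube50 [[0.722, -0.151, 0.001], [0.72, -0.148, -0.0]]
{'clock': 14.65, 'tcp_pos': [0.4495, 0.186, 0.2563], 'orientation': [0.0, 0.7954, -0.6061, 0.0001], 'wrist_force': [-0.2415, -0.1724, 0.0969], 'finger_gap': -0.0006, 'joint_pos': [0.2273, 0.1347, -0.1214, 1.3146, -0.0002, 3.1004]}
```

View pics/top8.png

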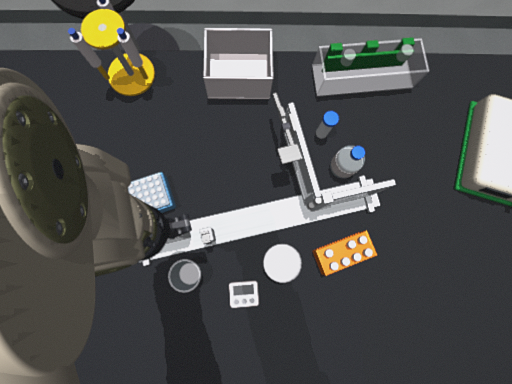

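View pics/scene8.png

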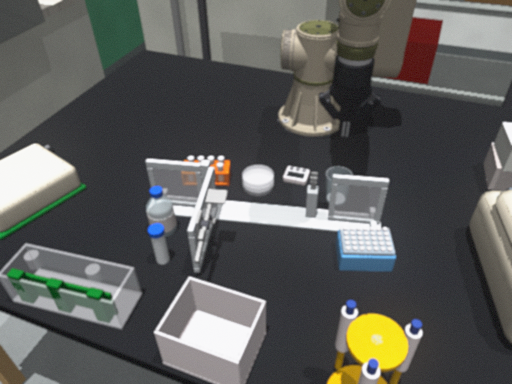

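Both views show the gate standing open, square to the screen. The top view has it running from about (315,195) to (290,105). The bar is down, the arm is clear at z 0.256, and the other items are where they were. Handing in.

```bash
python3 -c "
from workcell import ticket
print(ticket.hand_in())"
```

```text
the job is handed in; nothing more can be done
None
```

The gate is open at about 1.55 rad, roughly square to the screen. The latch bar is down and the arm is clear. The job was handed in at about 14.7 s of the 61 s limit; no verdict is reported.

- **Latch:** I pressed the thumb pad with the closed fingertips in small steps. The force rose from about 2 N to about 7 N when it met its stop, with the pad at about z 0.122 m. The camera then put the bar about 16 mm higher than before.
- **Swing:** With the pad held down, I pushed the gate round its arc at up to about 0.6 rad/s, turning the tool with it. The grip of the fingertips on the pad carried the gate, and I saw no sign that they reached the rail. Vertical force stayed at about 5–8 N and sideways force under 3 N, but these were read only at the end of each move.
- **Release:** I lifted slowly so the bar lowered, then moved the arm away.

**Last checks:** Separate estimates of the gate angle ran from 1.54 to 1.575 rad. The bar's underside was at about 0.105 m, which fits the latch hanging free, and the pad was back up at about 0.15 m. The wrist force was near zero.

All seven bench items were within about 6 mm of where they started, which is about what the cameras can resolve. One detection disagreed: the far-side camera reported the tube rack at the latch bar. The top camera and the picture show the rack in its original place.

The last joint finished at 3.10 rad, close to its 3.14 limit but within range.

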